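Mount the pattern plate on the slanted filing board

ROBOT

A 6-joint arm with a two-finger parallel gripper is mounted at the origin on the work surface. World frame = base frame: x ahead of the robot, y to its left, z up, the work surface at z = 0. Lengths are in m, angles in rad, forces in N, time in s.
With the tool pointing down it reaches from about 0.35 to 0.975 m from the base axis. Payload 4.9 kg.
Tool frame: the origin (TCP) lies midway between the tips of the shut fingers; the grasp point (between the pads) lies 19 mm behind it; z points along the fingers, y is the line along which they close (so a half turn about z gives the same grasp; the last joint's range is limited). The gripper opens to 85 mm and grips with 20 to 120 N. Pads are 22 mm wide; open, the fingers measure 114 mm over their backs; the gripper's body (76 mm by 85 mm) begins 54 mm behind the grasp point. The pads swing forward as they close: fully open they stand 13 mm farther back than shut.
Start: joints at [-1.345, 0.053, 1.613, -0, 1.476, -0.119], TCP at [0.211, -0.588, 0.231] pointing down, gripper open.
Joint ranges: [-3.01, 3.01], [-1.01, 2.22], [0.06, 2.58], [-1.02, 4.17], [0.09, 2.62], [-3.14, 3.14]. Speed limits (rad/s): [2.57, 2.57, 3.14, 3.14, 3.14, 3.14].

INTERFACE

Orientations are given as a unit quaternion [w, x, y, z].
In Python, from plant import state, grab_frame, job_done, cut_out, place_of gives the robot as it stands.
- The arm moves only by the tool jog_arm, never from a script. Its argument "motion" is text: rows parted by semicolons, each of 7 numbers parted by spaces: the opening in per cent of the stroke, from 0 (shut) to 100 (fully open), then the shift along the tool's x, y, z as a fraction of full scale, then the turn, a rotation vector about the tool's x, y, z as a fraction of full scale. A call has exactly 5 rows; each row is the pose to reach, as a shift and turn from the pose commanded when the call began, along the tool's axes at that moment; what a row does not reach only later rows make up. Full scale, the value 1, is 50 cm for a shift and 1.5 rad for a turn. A row lasts 1/8 s, in which the tool goes at most 62.5 mm and 10.7 degrees, less where a joint would pass 70% of its speed; a pose out of reach is approached as far as the arm can. A call with a number of a shift or a turn outside -1 to 1 is refused whole. A call with a gripper value outside its range is refused whole. The fingers move at their own pace and stop on an object; the grip force is fixed at half the most. Time passes only in rows, so rows that repeat a pose let the fingers close, or fill a call up. It gives the time, the measured TCP pose, the force, the opening and the grip force at its end, in the units of the state.
- state(): the state, without advancing time (a new reading comes with each control period).
- grab_frame(name): name is "scene" or "top"; returns a dict with "color" (400x640x3 uint8, red, green, blue), "range_z" (400x640 float32, m along the optical axis (not along the pixel's ray), 0 where there is no reading), "intrinsics" (3x3 intrinsics, pixels), "k1" (the pictures are not rectified: a ray, as slopes to the right and down, at radius r is drawn at 1 + k1 r^2 times it, then the intrinsics apply), "world_from_camera" (4x4, takes a point from camera to world coordinates). Camera axes: x right, y up, looking along -z (the intrinsics and any distortion apply to the point x, -y, -z); pixel columns grow to the right and rows downward; lengths in m; the calibration is good to about 2 mm. A picture is of the moment at which its call begins.
- job_done(): hands the job in; it is judged then, once.
Trained networks look in the newest picture that a camera, given by its name, has taken for a name from the list of things; names that differ only in an ending like _2 or _b are one class to them, and where a whole thing is asked for, a point or a joint stands for the part that bears it (a point fixed in the world has none). Each returns a list of dicts, best first, with "p" (0 to 1); they miss things now and then, are a little off and sometimes report something else, mostly with a low value. They report only what shows in the picture. A call takes as long as a camera call. They do not tell look-alikes from the thing itself.
- cut_out(camera, thing): "pixels" (400x640 bool, what is visible of it).
- place_of(camera, thing): "at" ([x, y, z] in m, in world coordinates, good to about 4 mm: a listed point, or the origin of a listed thing).
The state is a dict: "time": time; "joint_pos": joint angles; "joint_vel": joint speeds; "joint_efforts": joint torques, N m; "tool_pos": TCP position; "tool_rot": TCP orientation; "contact_force": force on the tool from outside, world axes, zero at the start; "ft_torque": the same for the moment, N m; "gripper_width": opening from 0.0 (shut) to 1.0 (fully open); "grasp_force": force on a finger pad.
Only numpy, scipy, OpenCV 4.12 (cv2) and the standard library are available. Lean on these libraries where they do the work, as an engineer would, in place of code of your own. Each camera call takes 0.05 s, during which the arm holds its last target. There are 200 camera calls.

TASK

Set up the slanted filing board: first hang the steel pattern plate by its round eye on the board's steel peg so that it lies flat on the sloping face with its slot over the hole further down, and let go of it. Then take the red-handled locking pin out of its wooden block and put it through the slot into that hole, fully home, so the plate is locked. Lower both into place rather than dropping them, and leave the bottle, the tin and the screwdriver where they are.

Things in the scene. Friction and masses are not known exactly. Their poses are not given: they have to be found in the camera images.
- jig_board: Pale wooden sloping board of the filing jig, 210 x 130 mm, 34 mm thick, fixed at a slope of 40 degrees to the bench on a dark wooden base, its face looking up and towards the robot's side (turned a little left or right). Origin: centre of its upper face, 115 mm above the bench. x points up the slope, y to the left across the face, z out of the face (along the peg and the hole).
- peg_tip (a point): Rounded tip of the steel peg that stands square out of the board's face, 11 mm in diameter, 35.5 mm long, at x = +60 mm, y = 0 of the board. Same axes as the board.
- bush (a point): Mouth, level with the board's face, of the round 15 mm hole that goes right through the 34 mm board at x = -64 mm, y = 0 of the board. Same axes as the board.
- plate: Loose flat steel pattern plate, 170 x 50 mm, 6 mm thick, about 0.4 kg, lying on the mat with its rib up. Black grip rib in the middle of its upper side: 48 mm along x, 18 mm across y, from z = 6 to 32 mm. Origin: centre of the underside; x points along its length to the eye end (marked with two blue stripes across), z up out of the rib side.
- plate_eye (a point): Centre of the plate's round through eye, 19 mm in diameter, at the level of the underside, at x = +62 mm of the plate. Same axes as the plate.
- plate_slot (a point): Centre of the plate's through slot, 25 mm along x by 19 mm across y, at the level of the underside, at x = -60 mm of the plate. Same axes as the plate.
- pin: Loose locking pin, 115 mm long, 80 g: steel shank 12 mm in diameter and 55 mm long with a tapered end, then a steel collar 28 mm in diameter and 4 mm thick (55 to 59 mm), then a red round handle 20 mm in diameter (59 to 115 mm). Origin: the shank's end; z runs up the pin to the handle. It starts upright in its block.
- pin_shoulder (a point): Centre of the underside of the pin's collar, 55 mm up the pin from its shank end. Fully home, it rests on the upper side of the plate, 6 mm off the board.
- pin_block: Wooden block holding the pin at the start, fixed, 85 x 85 mm, 60 mm high, with one 15 mm hole 58 mm deep in its middle. Origin: centre of the underside.
- bottle: Bystander: small amber glass bottle with brass cap, 56 mm in diameter, 110 mm high. Origin: centre of the underside.
- tin: Bystander: round red tin, 108 mm in diameter, 48 mm high. Origin: centre of the underside.
- screwdriver: Bystander: screwdriver with green handle, 170 mm long, lying on the bench between the robot and the jig; x points from handle to tip. Origin: underside, mid-length.
There are look-alikes about, which are no part of the job. Leave any green or turquoise look-alike of the plate alone.

How it is judged:
By the outcome, as a careful person would: the job done as asked, in the order asked, and still so for the second after the job is handed in, with the robot touching nothing.
It also fails if it takes over 70 s, if anything falls off the work surface, if the arm or the gripper's body presses on something with over 40 N, if the wrist force passes 120 N, or if a joint passes its speed limit or range.

## Working session

There is one attempt and no reset: what is moved stays moved. The work goes in short steps, Python scripts to look and compute and a tool call to move; the robot and the scene stay as the last step left them, time stands still between calls to the robot, and variables do not carry over. Pictures are saved under pics/ and viewed, at most 10 in all, crops included, and the job is handed in when it is done.

Besides the shell and the picture viewer there is one more tool, called after "Emit:" as name(argument=value, ...) on one line, values as JSON. jog_arm: Moves the arm, as the interface text tells. Shift numbers are shares of 50 cm and turn numbers shares of 1.5 rad, none past 1 either way. Its arguments: {"type":"object","properties":{"motion":{"type":"string"}},"required":["motion"]}

```bash
ls; mkdir -p pics; cat > h.py <<'E'
import numpy as np, cv2
from plant import state, grab_frame, job_done, cut_out, place_of
from scipy.spatial.transform import Rotation as R
def save(f,n): cv2.imwrite(f'pics/{n}.png',f['color'][:,:,::-1])
def cloud(f):
    K=f['intrinsics'];k1=f['k1'];v,u=np.mgrid[0:400,0:640].astype(float)
    d=cv2.undistortPoints(np.stack([u.ravel(),v.ravel()],1)[:,None],K,np.array([k1,0,0,0.])).reshape(400,640,2)
    z=f['range_z'];P=np.stack([d[...,0]*z,-d[...,1]*z,-z],-1)
    T=f['world_from_camera'];W=P@T[:3,:3].T+T[:3,3];W[z==0]=np.nan
    return W
E
python3 - <<'E'
from h import *
np.set_printoptions(precision=4,suppress=True)
for c in('scene','top'):
    f=grab_frame(c);save(f,c+'0');np.savez(c+'0.npz',**f)
    print(c,f['world_from_camera'][:3,3])
    for t in('jig_board','peg_tip','bush','plate','plate_eye','plate_slot','pin','pin_shoulder','pin_block','bottle','tin','screwdriver'):
        print(t,[(np.round(r['at'],4).tolist(),round(r['p'],2)) for r in place_of(c,t)])
s=state();print(s['tool_pos'],s['tool_rot'],s['time'])
E
```

```text
pics
scene [ 0.9637 -0.8452  1.3205]
jig_board [([0.5967, -0.0169, 0.1165], 0.79)]
peg_tip [([0.6233, -0.0134, 0.1808], 0.79), ([0.7096, 0.27, 0.0023], 0.59)]
bush [([0.5537, -0.0149, 0.0773], 0.67), ([0.5109, 0.2414, -0.0015], 0.4)]
plate [([0.3636, 0.4339, 0.0007], 0.66), ([0.2064, 0.2949, -0.0042], 0.66), ([0.4531, 0.2618, -0.0036], 0.55), ([0.625, -0.0148, 0.1781], 0.4)]
plate_eye [([0.5101, 0.243, 0.0008], 0.91), ([0.2234, 0.3577, 0.0018], 0.73), ([0.3337, 0.4887, 0.0005], 0.61)]
plate_slot [([0.3925, 0.2759, 0.0007], 0.87), ([0.393, 0.3865, 0.0008], 0.77), ([0.1828, 0.2409, -0.0003], 0.7)]
pin [([0.4464, -0.2727, 0.006], 0.57)]
pin_shoulder [([0.4437, -0.2704, 0.0607], 0.71), ([0.7045, -0.2771, -0.0003], 0.68)]
pin_block [([0.4483, -0.2719, -0.0003], 0.6)]
bottle [([0.6995, -0.276, -0.0023], 0.67)]
tin [([0.7091, 0.2699, 0.0028], 0.88), ([0.4487, -0.2735, 0.0064], 0.74)]
screwdriver [([0.3786, 0.0238, -0.0], 0.69)]
top [0.3014 0.0795 1.1783]
jig_board [([0.5946, -0.0127, 0.1118], 0.65), ([0.7047, 0.2713, -0.0007], 0.63), ([0.3756, 0.0273, 0.0045], 0.18)]
peg_tip [([0.6198, -0.0
[... 165 characters left out ...]
.68), ([0.5474, -0.0138, 0.0737], 0.66)]
plate_eye [([0.5126, 0.2427, -0.0004], 0.94), ([0.2241, 0.3603, 0.0054], 0.84), ([0.3327, 0.4897, -0.0003], 0.76)]
plate_slot [([0.3893, 0.3868, 0.0022], 0.86), ([0.3954, 0.2828, 0.004], 0.62), ([0.1819, 0.2449, -0.0042], 0.6)]
pin [([0.4466, -0.2729, 0.0056], 0.63)]
pin_shoulder [([0.4488, -0.2716, 0.0604], 0.62), ([0.4451, -0.2717, -0.0004], 0.3), ([0.5973, -0.0118, 0.1135], 0.2)]
pin_block [([0.4455, -0.2725, -0.0031], 0.88), ([0.5943, -0.0148, 0.1149], 0.61)]
bottle [([0.6995, -0.2782, 0.0033], 0.98)]
tin [([0.7041, 0.265, -0.0002], 0.91)]
screwdriver [([0.3746, 0.029, 0.0008], 0.81)]
[ 0.2112 -0.5882  0.2313] [-0.      0.9852  0.1715  0.    ] 1.3
```

View pics/top0.png

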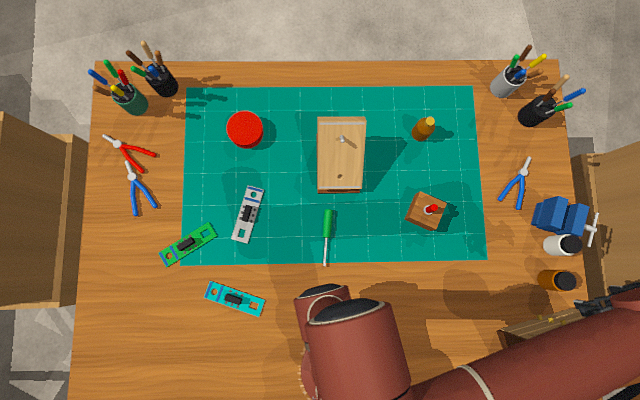

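View pics/scene0.png

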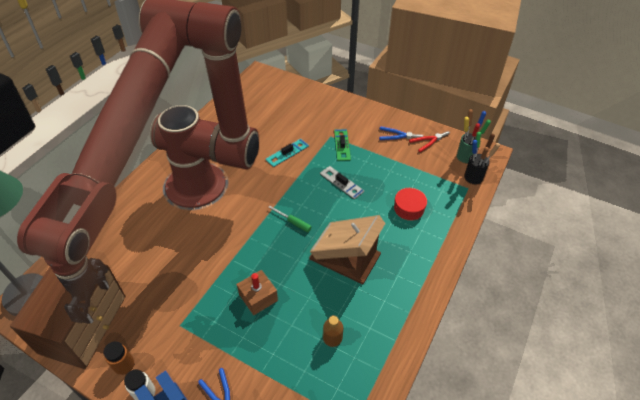

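The top view shows the steel plate (grey, blue stripes at far end) at about (248,215), with green and turquoise look-alikes at (188,244) and (235,299). The board is at (341,155), with the peg at (343,139) and the hole at (339,176). The pin stands in its block at (430,209). The scene view agrees: steel plate at (341,181), board at (348,240), pin at (256,283). I'll refine the poses from depth.

```bash
cat > m.py <<'E'
from h import *
np.set_printoptions(precision=4,suppress=True)
for c in('scene','top'):
    f=dict(np.load(c+'0.npz'));W=cloud(f)
    # board plane
    psi=0
    o=np.array([.596,-.015,.115]);n=np.array([-np.sin(np.radians(40)),0,np.cos(np.radians(40))])
    D=W-o
    reg=(np.linalg.norm(D,axis=-1)<.15)&(W[...,2]>.03)
    for tol in(.02,.008,.004,.003):
        m=reg&(abs((W-o)@n)<tol);P=W[m];o=P.mean(0);n=np.linalg.svd(P-o,full_matrices=False)[2][2];n*=np.sign(n[2])
    print(c,'n',n,'tilt',np.degrees(np.arccos(n[2])),'psi',np.degrees(np.arctan2(-n[1],-n[0])),m.sum())
    y=np.cross([0,0,1],-n*[1,1,0]);y/=np.linalg.norm(y);x=np.cross(y,n)
    q=np.stack([(P-o)@x,(P-o)@y],1).astype(np.float32)
    m2=m.astype(np.uint8);m2=cv2.morphologyEx(m2,cv2.MORPH_OPEN,np.ones((5,5),np.uint8));m2=cv2.dilate(m2,np.ones((3,3)))&m
    P=W[m2>0];q=np.stack([(P-o)@x,(P-o)@y],1).astype(np.float32)
    (cx,cy),wh,a=cv2.minAreaRect(q);print(' rect',wh,a,'centre',o+cx*x+cy*y, 'x',x)
    # peg pts
    h=(W-o)@n;pm=(np.linalg.norm(W-o,axis=-1)<.12)&(h>.012)&(h<.045)&(np.abs((W-o)@y)<.06)
    P=W[pm]
    print(' peg n',pm.sum(),'max h',h[pm].max(),'mean world',P.mean(0),'board-plane xy rel rect', (P-o).mean(0)@x-cx,(P-o).mean(0)@y-cy)
    # plate
    near=(np.hypot(W[...,0]-.451,W[...,1]-.2625)<.1)
    sat=f['color'].max(-1).astype(int)-f['color'].min(-1)
    for nm,lo,hi in(('plate',.0035,.011),('rib',.027,.038)):
        m=near&(W[...,2]>lo)&(W[...,2]<hi);q=W[m][:,:2].astype(np.float32)
        (r,wh,a)=cv2.minAreaRect(q);print(' ',nm,m.sum(),r,wh,a,'mean',W[m].mean(0))
        v=np.linalg.svd(q-q.mean(0),full_matrices=False)[2][0];print('   pca yaw',np.degrees(np.arctan(v[1]/v[0])))
    cm=cut_out(c,'plate')
    for r in cm[:3]:
        P=W[r['pixels']];P=P[~np.isnan(P[:,0])&(P[:,2]<.012)];
        if abs(P[:,0].mean()-.451)<.05 and abs(P[:,1].mean()-.26)<.04:
            print('  mask',len(P),cv2.minAreaRect(P[:,:2].astype(np.float32)),np.median(P[:,2]))
    m=(np.hypot(W[...,0]-.446,W[...,1]+.272)<.035)&(W[...,2]>.075)&(W[...,2]<.14)
    m3=m&(W[...,2]>.112);print(' pin top',W[m3].mean(0),m3.sum(),W[m][:,2].max(),'hi mean',W[m].mean(0))
    mb=(np.hypot(W[...,0]-.446,W[...,1]+.272)<.07)&(abs(W[...,2]-.06)<.004);print(' block',cv2.minAreaRect(W[mb][:,:2].astype(np.float32)))
E
python3 m.py
```

```text
scene n [-0.6402 -0.0013  0.7682] tilt 39.80433806556861 psi 0.1183734919819525 1337
 rect (0.20925714075565338, 0.13426092267036438) 0.48742276430130005 centre [ 0.5942 -0.0165  0.1131] x [0.7682 0.0016 0.6402]
 peg n 29 max h 0.03578258438308615 mean world [ 0.6278 -0.0194  0.1737] board-plane xy rel rect 0.06462815827763532 -0.0029623802188034586
  plate 339 (0.4507656991481781, 0.2604452073574066) (0.1850433349609375, 0.18640650808811188) 60.97002410888672 mean [0.4573 0.253  0.0058]
   pca yaw -8.248484
  rib 54 (0.44988128542900085, 0.25710517168045044) (0.022965293377637863, 0.050769560039043427) 72.60447692871094 mean [0.451  0.2572 0.0307]
   pca yaw -18.643576
 pin top [ 0.4489 -0.274   0.1171] 37 0.12324706985162726 hi mean [ 0.451  -0.2764  0.1034]
 block ((0.4477194547653198, -0.2738480269908905), (0.0853809118270874, 0.08949027955532074), 64.55086517333984)
top n [-0.6436  0.0019  0.7653] tilt 40.06453185749142 psi -0.1730700874744448 2729
 rect (0.12952643632888794, 0.19458052515983582) 89.93305206298828 centre [ 0.5998 -0.0151  0.1188] x [ 0.7653 -0.0023  0.6436]
 peg n 22 max h 0.035837833452260444 mean world [ 0.624  -0.0147  0.1757] board-plane xy rel rect 0.05516773573989854 0.0004662401914854479
  plate 757 (0.4474624991416931, 0.2642969787120819) (0.19289574027061462, 0.1869240403175354) 73.05938720703125 mean [0.449  0.2636 0.0058]
   pca yaw -15.76304
  rib 99 (0.44872626662254333, 0.2617149353027344) (0.018657004460692406, 0.04764557257294655) 75.77356719970703 mean [0.4487 0.2614 0.0315]
   pca yaw -15.118954
  mask 751 ((0.4506847858428955, 0.26354679465293884), (0.05502964183688164, 0.1710134893655777), 73.07315063476562) 0.0051696522239239595
 pin top [ 0.445  -0.2688  0.1187] 42 0.12365162838222243 hi mean [ 0.4443 -0.2664  0.1087]
 block ((0.44572803378105164, -0.2694082260131836), (0.08521304279565811, 0.086241215467453), 64.8664779663086)
```

```bash
cat >> h.py <<'E'
A=np.radians(40);PSI=0.0
BO=np.array([.597,-.0158,.115]) # board origin
BR=R.from_euler('z',PSI).as_matrix()@np.array([[np.cos(A),0,-np.sin(A)],[0,1,0],[np.sin(A),0,np.cos(A)]])
FLIP=np.diag([-1,1,-1.])   # tool x=-thing x, tool z=-thing z
def down(yaw): return R.from_euler('z',yaw).as_matrix()@np.diag([1,-1,-1.])  # tool x at yaw
def rows(*targets,start=None):
    s=state();w,x,y,z=s['tool_rot'];R0=R.from_quat([x,y,z,w]).as_matrix();p=np.array(s['tool_pos'])
    if start: p,R0=start
    for t,Rt in targets:
        sh=R0.T@(np.array(t)-p)/.5; rv=R.from_matrix(R0.T@Rt).as_rotvec()/1.5
        print(' '.join(f'{a:.3f}' for a in np.r_[sh,rv]),'| m',np.round(sh/2,4),'deg',np.round(np.degrees(rv*1.5),1))
E
python3 - <<'E'
from h import *
a=([.40,-.28,.26],down(1.15));b=([.42,.0,.27],down(2.0));c=([.45,.26,.12],down(np.pi-np.radians(17.1)))
rows(a);rows(b,start=a);rows(c,start=b)
E
```

```text
0.564 -0.452 -0.057 -0.000 -0.000 -0.537 | m [ 0.2818 -0.2262 -0.0287] deg [ -0.   -0.  -46.1]
0.527 -0.192 -0.020 0.000 0.000 -0.567 | m [ 0.2637 -0.0961 -0.01  ] deg [  0.    0.  -48.7]
0.448 0.271 0.300 0.000 0.000 -0.562 | m [0.2239 0.1355 0.15  ] deg [  0.    0.  -48.3]
```

Emit:
jog_arm(motion="100 0.113 -0.09 -0.011 0 0 -0.11; 100 0.226 -0.18 -0.023 0 0 -0.215; 100 0.338 -0.27 -0.034 0 0 -0.322; 100 0.44 -0.35 -0.05 0 0 -0.43; 100 0.48 -0.385 -0.057 0 0 -0.53")

```text
time: 2.02
tool_pos: [0.3728, -0.3241, 0.2602]
tool_rot: [0.0, 0.841, 0.542, 0.0]
contact_force: [1.3, -0.2, 0.4]
gripper_width: 0.998
grasp_force: 0.0
```

```bash
python3 - <<'E'
from h import *
s=state();print(s)
b=([.42,.0,.27],down(2.0));c=([.45,.26,.12],down(np.pi-np.radians(17.1)))
rows(b);rows(c,start=b)
E
```

```text
{'time': 2.025, 'joint_pos': array([-8.66421903e-01, -2.84717251e-01,  1.87493991e+00,  2.25491718e-04,
        1.55056449e+00, -4.40374939e-01]), 'joint_vel': array([ 8.74568040e-01, -3.08514552e-01,  1.56590022e-01,  4.64392109e-04,
        1.46874172e-01, -3.19973026e-01]), 'joint_efforts': array([-5.06113127e+00, -2.42288786e+01, -3.73054683e+01, -8.50413996e-02,
        3.17959953e-02,  2.47658389e-01]), 'tool_pos': array([ 0.37284448, -0.32406516,  0.26020439]), 'tool_rot': array([3.84408950e-04, 8.40618286e-01, 5.41627845e-01, 1.64751578e-04]), 'contact_force': array([ 1.30511448, -0.24072147,  0.38972477]), 'ft_torque': array([-0.01199932, -0.11646201,  0.02638541]), 'grasp_force': 0.0, 'gripper_width': 0.9978638764318225}
0.629 -0.182 -0.020 0.000 0.000 -0.570 | m [ 0.3146 -0.091  -0.0099] deg [  0.   0. -49.]
0.448 0.271 0.300 0.000 0.000 -0.562 | m [0.2239 0.1355 0.15  ] deg [  0.    0.  -48.3]
```

Emit:
jog_arm(motion="100 0.11 -0.035 -0.004 0 0 -0.11; 100 0.23 -0.07 -0.008 0 0 -0.22; 100 0.35 -0.1 -0.012 0 0 -0.33; 100 0.47 -0.14 -0.016 0 0 -0.44; 100 0.59 -0.175 -0.02 0 0 -0.55")

```text
time: 2.65
tool_pos: [0.4156, -0.0202, 0.2703]
tool_rot: [0.001, 0.553, 0.833, 0.0]
contact_force: [0.9, -0.4, 0.0]
gripper_width: 0.998
grasp_force: 0.0
```

```bash
python3 - <<'E'
from h import *
s=state();print(s['tool_pos'],s['joint_pos'])
c=([.45,.26,.12],down(np.pi-np.radians(17.1)))
rows(c)
E
```

```text
[ 0.41558114 -0.02022139  0.27026404] [-2.27922723e-01 -5.02388221e-01  2.01805526e+00  1.42871279e-05
  1.62422271e+00 -6.26926057e-01]
0.490 0.281 0.300 0.001 0.001 -0.582 | m [0.245  0.1404 0.1502] deg [  0.    0.1 -50. ]
```

Emit:
jog_arm(motion="60 0.095 0.055 0.05 0 0 -0.11; 60 0.19 0.11 0.11 0 0 -0.22; 60 0.29 0.165 0.17 0 0 -0.33; 60 0.38 0.22 0.23 0 0 -0.44; 60 0.47 0.275 0.29 0 0 -0.55")

```text
time: 3.28
tool_pos: [0.4526, 0.2497, 0.1243]
tool_rot: [0.001, 0.172, 0.985, 0.0]
contact_force: [0.6, -0.1, 0.6]
gripper_width: 0.597
grasp_force: 0.0
```

Emit:
jog_arm(motion="60 0 0 0.02 0 0 0; 60 0 0 0.03 0 0 0; 60 0 0 0.03 0 0 0; 60 0 0 0.03 0 0 0; 60 0 0 0.03 0 0 0")

```text
time: 3.9
tool_pos: [0.4531, 0.2472, 0.1109]
tool_rot: [0.001, 0.176, 0.984, 0.0]
contact_force: [0.5, 0.2, 0.5]
gripper_width: 0.597
grasp_force: 0.0
```

```bash
python3 - <<'E'
from h import *
s=state();print(s['tool_pos'],s['joint_pos'],s['time'],s['gripper_width'])
c=([.45,.260,.014],down(np.pi-np.radians(17.0)))
rows(c)
f=grab_frame('top');save(f,'top1');f=grab_frame('scene');save(f,'scene1')
E
```

```text
[0.45311765 0.24722054 0.11087464] [ 3.55223620e-01 -1.03572367e-01  1.97450838e+00 -3.02847800e-05
  1.26866698e+00 -8.62485121e-01] 3.9 0.5966037058229101
0.015 0.022 0.194 0.001 0.001 -0.038 | m [0.0075 0.0108 0.0969] deg [ 0.1  0.1 -3.2]
```

Emit:
jog_arm(motion="60 0.015 0.022 0.04 0 0 -0.038; 60 0.015 0.022 0.09 0 0 -0.038; 60 0.015 0.022 0.14 0 0 -0.038; 60 0.015 0.022 0.18 0 0 -0.038; 60 0.015 0.022 0.196 0 0 -0.038")

```text
time: 4.62
tool_pos: [0.4484, 0.2602, 0.0106]
tool_rot: [-0.001, 0.147, 0.989, -0.001]
contact_force: [-0.1, 0.5, -0.3]
gripper_width: 0.598
grasp_force: 0.0
```

Emit:
jog_arm(motion="60 0 0 0 0 0 0; 40 0 0 0 0 0 0; 25 0 0 0 0 0 0; 5 0 0 0 0 0 0; 0 0 0 0 0 0 0")

```text
time: 5.25
tool_pos: [0.4503, 0.2612, 0.0132]
tool_rot: [0.001, 0.147, 0.989, 0.001]
contact_force: [-1.8, 1.5, 5.1]
gripper_width: 0.197
grasp_force: 61.9
```

```bash
python3 - <<'E'
from h import *
s=state();print(s['tool_pos'],s['tool_rot'],s['time'],s['gripper_width'],s['grasp_force'],s['contact_force'])
f=grab_frame('top');g=grab_frame('scene')
im=np.hstack([cv2.resize(f['color'][130:280,170:320],(390,390)),cv2.resize(g['color'][110:260,270:420],(390,390))])
cv2.imwrite('pics/grasp.png',im[:,:,::-1])
E
```

```text
[0.45026661 0.26121256 0.01318273] [9.95031195e-04 1.46867631e-01 9.89155335e-01 7.94459088e-04] 5.25 0.19706705656821086 61.94926857948303 [-1.84870398  1.53035209  5.0504539 ]
```

View pics/grasp.png

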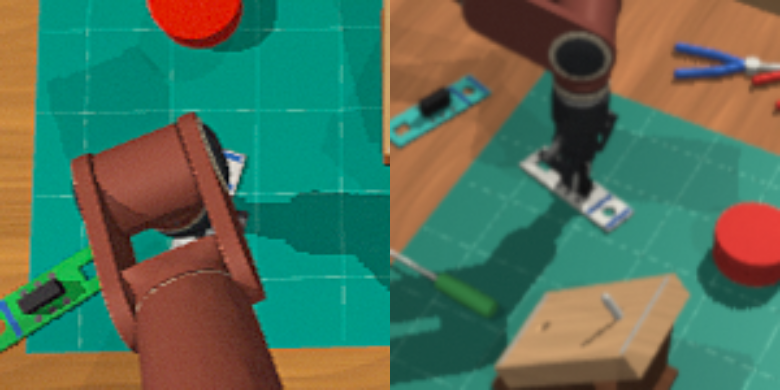

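The picture shows the steel plate gripped by its rib (right half, about (570,185)) with the eye end's blue stripe at (620,220). The green plate is untouched. Next: lift and carry.

```bash
cat >> h.py <<'E'
def board(x,y,h): return BO+BR@np.array([x,y,h])
PLR=BR@FLIP
E
python3 - <<'E'
from h import *
s=state();w,x,y,z=s['tool_rot'];R0=R.from_quat([x,y,z,w]).as_matrix();
from scipy.spatial.transform import Slerp
S=Slerp([0,1],R.from_matrix([R0,PLR]))
a=([.46,.25,.18],R0);b=([.49,.10,.23],S(.6).as_matrix());c=(board(-.003,0,.085),PLR)
rows(a);rows(b,start=a);rows(c,start=b)
E
```

```text
-0.026 -0.015 -0.334 0.000 0.000 0.000 | m [-0.0128 -0.0076 -0.1668] deg [0. 0. 0.]
-0.145 -0.269 -0.100 -0.041 -0.276 -0.113 | m [-0.0724 -0.1347 -0.0501] deg [ -3.5 -23.8  -9.7]
-0.076 -0.221 0.141 -0.027 -0.184 -0.076 | m [-0.0378 -0.1104  0.0705] deg [ -2.3 -15.8  -6.5]
```

Emit:
jog_arm(motion="0 0 0 -0.03 0 0 0; 0 0 0 -0.1 0 0 0; 0 -0.01 -0.01 -0.19 0 0 0; 0 -0.02 -0.015 -0.28 0 0 0; 0 -0.026 -0.015 -0.334 0 0 0")

```text
time: 5.98
tool_pos: [0.4595, 0.2492, 0.1809]
tool_rot: [0.001, 0.147, 0.989, 0.0]
contact_force: [-0.2, 0.1, -5.2]
gripper_width: 0.196
grasp_force: 60.6
```

Emit:
jog_arm(motion="0 -0.02 -0.04 -0.02 -0.005 -0.04 -0.015; 0 -0.05 -0.1 -0.04 -0.015 -0.1 -0.04; 0 -0.08 -0.16 -0.06 -0.025 -0.16 -0.065; 0 -0.115 -0.22 -0.08 -0.033 -0.22 -0.09; 0 -0.145 -0.269 -0.1 -0.041 -0.276 -0.113")

```text
time: 6.6
tool_pos: [0.4882, 0.0986, 0.2274]
tool_rot: [0.207, 0.059, 0.977, -0.001]
contact_force: [0.5, -0.5, -4.1]
gripper_width: 0.197
grasp_force: 60.6
```

```bash
python3 - <<'E'
from h import *
s=state();print(s['tool_pos'],s['tool_rot'],s['time'],s['gripper_width'],s['grasp_force'])
rows((board(-.003,0,.085),PLR))
E
```

```text
[0.48824268 0.09863889 0.22736329] [ 2.06861881e-01  5.94591019e-02  9.76561532e-01 -5.92513819e-04] 6.6 0.19726940796332249 60.6035578250885
-0.081 -0.218 0.138 -0.028 -0.187 -0.075 | m [-0.0404 -0.1088  0.0689] deg [ -2.4 -16.1  -6.4]
```

Emit:
jog_arm(motion="0 -0.02 -0.055 0.03 -0.007 -0.05 -0.02; 0 -0.04 -0.11 0.07 -0.015 -0.1 -0.04; 0 -0.06 -0.165 0.105 -0.02 -0.15 -0.06; 0 -0.08 -0.218 0.138 -0.028 -0.187 -0.075; 0 -0.08 -0.218 0.138 -0.028 -0.187 -0.075")

```text
time: 7.22
tool_pos: [0.5382, -0.0161, 0.1742]
tool_rot: [0.338, 0.002, 0.941, 0.001]
contact_force: [0.3, -0.2, -5.7]
gripper_width: 0.197
grasp_force: 60.9
```

```bash
python3 - <<'E'
from h import *
np.set_printoptions(precision=4,suppress=True)
s=state();print(s['tool_pos'],s['tool_rot'],s['time'],s['grasp_force'])
rows((board(-.003,0,.085),PLR))
TR=R.from_quat(np.r_[s['tool_rot'][1:],s['tool_rot'][0]]).as_matrix()
for c in('top','scene'):
    f=grab_frame(c);save(f,c+'2');np.savez(c+'2.npz',**f)
    for t in('peg_tip','bush','plate_eye','plate_slot'):
        for r in place_of(c,t):
            p=np.array(r['at']);b=BR.T@(p-BO)
            if np.linalg.norm(b)<.2:print(c,t,p,'board',b,round(r['p'],2))
f=dict(np.load('top2.npz'));g=dict(np.load('scene2.npz'))
im=np.hstack([cv2.resize(f['color'][90:220,270:400],(390,390),interpolation=cv2.INTER_CUBIC),cv2.resize(g['color'][170:300,280:410],(390,390),interpolation=cv2.INTER_CUBIC)])
cv2.imwrite('pics/pre.png',im[:,:,::-1])
E
```

```text
[ 0.5382 -0.0161  0.1742] [0.3384 0.002  0.941  0.0007] 7.225 60.89213848114014
-0.008 0.001 -0.004 -0.000 -0.005 -0.003 | m [-0.004   0.0003 -0.0019] deg [-0.  -0.4 -0.2]
top peg_tip [ 0.6191 -0.0169  0.1805] board [ 0.059  -0.0011  0.036 ] 0.9
top peg_tip [ 0.5979 -0.0152  0.1144] board [ 0.0003  0.0006 -0.001 ] 0.43
top bush [ 0.5433 -0.0143  0.0734] board [-0.0679  0.0015  0.0027] 0.93
top bush [ 0.5053 -0.0115  0.1235] board [-0.0648  0.0043  0.0655] 0.27
top plate_eye [ 0.5975 -0.0158  0.2028] board [0.0568 0.     0.0669] 0.75
top plate_slot [ 0.5031 -0.0136  0.1259] board [-0.0649  0.0022  0.0687] 0.9
scene peg_tip [ 0.6222 -0.0132  0.1818] board [0.0622 0.0026 0.035 ] 0.62
scene peg_tip [ 0.5006 -0.0185  0.1302] board [-0.0641 -0.0027  0.0736] 0.35
scene bush [ 0.5526 -0.0151  0.0752] board [-0.0596  0.0007 -0.0019] 0.73
scene plate_eye [ 0.5962 -0.0163  0.2128] board [ 0.0623 -0.0005  0.0754] 0.89
scene plate_slot [ 0.5031 -0.0185  0.1326] board [-0.0606 -0.0027  0.0738] 0.89
```

View pics/pre.png

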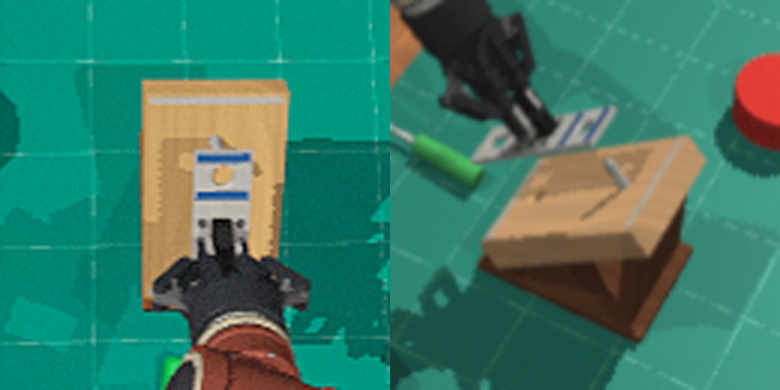

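The picture shows the plate hovering square over the board, with its eye at crop (223,176) and the peg tip at (213,140) on the left. The rib side is up and the slot end is downslope. I'll lower it to just above the peg and check again.

```bash
python3 - <<'E'
from h import *
rows((board(-.005,0,.055),PLR))
E
```

```text
0.008 -0.003 0.061 0.001 0.001 0.000 | m [ 0.0039 -0.0016  0.0303] deg [0.1 0.1 0. ]
```

Emit:
jog_arm(motion="0 0.005 -0.003 0.015 0 0 0; 0 0.005 -0.003 0.035 0 0 0; 0 0.005 -0.003 0.055 0 0 0; 0 0.005 -0.003 0.061 0 0 0; 0 0.005 -0.003 0.061 0 0 0")

```text
time: 8.35
tool_pos: [0.5589, -0.0162, 0.1536]
tool_rot: [0.342, 0.0, 0.94, 0.001]
contact_force: [-0.2, -0.7, -4.6]
gripper_width: 0.195
grasp_force: 60.9
```

```bash
python3 - <<'E'
from h import *
np.set_printoptions(precision=4,suppress=True)
def b():
    s=state();print('tool board',BR.T@(np.array(s['tool_pos'])-BO),s['contact_force'])
b()
for c in('top','scene'):
    f=grab_frame(c);save(f,c+'3');np.savez(c+'3.npz',**f)
    for t in('peg_tip','bush','plate_eye','plate_slot'):
        for r in place_of(c,t):
            p=np.array(r['at']);q=BR.T@(p-BO)
            if np.linalg.norm(q)<.2:print(c,t,'board',q,round(r['p'],2))
b()
f=dict(np.load('top3.npz'));g=dict(np.load('scene3.npz'))
im=np.hstack([cv2.resize(f['color'][110:175,310:375],(390,390),interpolation=cv2.INTER_CUBIC),cv2.resize(g['color'][185:250,315:380],(390,390),interpolation=cv2.INTER_CUBIC)])
cv2.imwrite('pics/pre2.png',im[:,:,::-1])
E
```

```text
tool board [-0.0044 -0.0004  0.0541] [-0.1683 -0.7324 -4.5527]
top peg_tip board [ 0.06   -0.0022  0.0352] 0.72
top bush board [-0.066   0.0047 -0.0015] 0.63
top plate_eye board [ 0.0583 -0.0056  0.04  ] 0.86
top plate_eye board [-0.0648  0.0019  0.0021] 0.47
top plate_slot board [-0.0625  0.001   0.0397] 0.95
scene peg_tip board [0.0616 0.0028 0.0334] 0.93
scene bush board [-0.0595  0.0018 -0.0001] 0.95
scene plate_eye board [ 0.0576 -0.0021  0.0437] 0.65
scene plate_slot board [-0.0634 -0.004   0.0433] 0.96
tool board [-0.0038 -0.0005  0.0547] [-0.1073  0.1288 -5.03  ]
```

View pics/pre2.png

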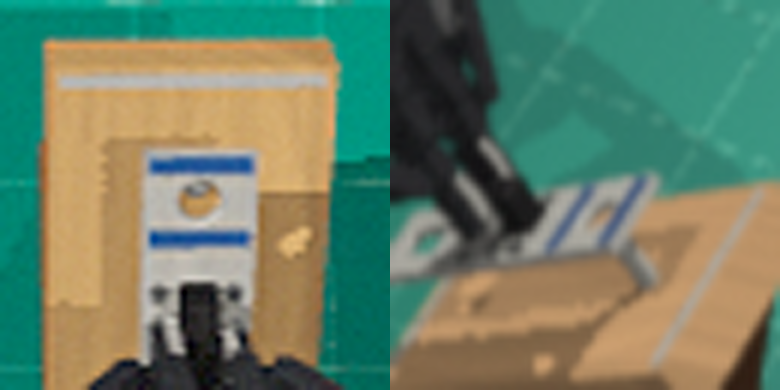

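The left crop shows the peg tip at (197,186), inside the eye, whose centre is (200,200), a bit upslope as parallax would give. I'll compare that with the expected parallax.

```bash
python3 - <<'E'
from h import *
f=dict(np.load('top3.npz'));T=f['world_from_camera']
def proj(P):
    c=(np.array(P)-T[:3,3])@T[:3,:3];sl=np.array([c[0],-c[1]])/-c[2];r2=sl@sl;sl=sl*(1+f['k1']*r2)
    K=f['intrinsics'];return np.array([K[0,0]*sl[0]+K[0,2],K[1,1]*sl[1]+K[1,2]])
for n,b in(('eye under',(.0582,0-.0005,.0412)),('eye top',(.0582,-.0005,.0472)),('pegtip',(.06,0,.0355)),('peg+1mm x',(.061,0,.0355)),('peg+1mm y',(.06,.001,.0355)),('bush',(-.064,0,0))):
    print(n,(proj(board(*b))-[310,110]+.5)*6)
# hole pixel stats: colour crop between stripes
c=f['color'][138:150,336:350].astype(int);print(c.sum(-1)//3);print((c[...,0]-c[...,2]))
rows((board(-.0035,0,.035),PLR))
E
```

```text
eye under [201.75344743 193.45021961]
eye top [202.91203708 198.70719629]
pegtip [199.67866465 184.72474053]
peg+1mm x [199.75482458 182.61544614]
peg+1mm y [197.43326166 184.74856182]
bush [184.88292265 396.2559893 ]
[[ 94  99  96 103 103 111 105 100 106 107 104 103 104 106]
 [173 161 159 176 176 178 168 161 173 167 171 173 171 173]
 [185 183 183 190 182 169 158 134 122 150 186 184 185 186]
 [179 183 182 181 146 101 135 152 126 108 157 182 183 181]
 [179 181 183 173 127 111 116 119 128 132 145 179 179 183]
 [182 181 180 161 119 136 143 144 145 149 172 172 181 180]
 [182 180 185 167 122 138 140 142 135 150 172 177 181 180]
 [179 180 183 177 146 131 137 136 149 176 196 183 181 180]
 [184 180 182 188 184 170 163 167 185 203 190 181 184 184]
 [186 183 185 189 192 195 200 208 197 178 185 181 185 182]
 [140 139 137 142 145 144 145 137 139 139 140 142 139 142]
 [ 79  86  84  76  82  83  79  83  80  79  83  80  83  88]]
[[ -95  -93  -92  -88  -89  -83  -90  -96  -91  -90  -91  -83  -86  -91]
 [   0    3    1    4    5    2    0   -2   -1   -1   -1   -2    1    3]
 [  15   19   19   17   19   15   13   12   18   19   14   17   14   15]
 [  13   10    9    8   13    5    1    1   22   70   28    7    9   12]
 [  10    9    7   25   78   39    8   26   81  105   46    4    9    8]
 [  11    8    6   22   90  103  100  105   98  107   73    3    9    9]
 [  11   10    7   15   65   96   99   98  103   73   30    2    9    9]
 [  13   10   12    4   20   77   96   94   69   21    5   10   11   12]
 [  13   11   14   11    9    7   25   14    5    9   13   13   13   11]
 [  19   17   19   19   17   18   15   17   18   17   18   20   18   19]
 [ -37  -37  -36  -35  -34  -40  -38  -43  -40  -41  -37  -39  -45  -43]
 [-132 -122 -124 -127 -127 -122 -126 -127 -130 -127 -124 -129 -132 -124]]
-0.000 0.001 0.039 0.000 0.001 -0.001 | m [-0.0002  0.0005  0.0197] deg [ 0.   0.1 -0. ]
```

Observed and predicted eye-to-peg offsets agree to under 1 mm, so I'll lower the plate along the peg.

Emit:
jog_arm(motion="0 0 0.001 0.012 0 0 0; 0 0 0.001 0.025 0 0 0; 0 0 0.001 0.038 0 0 0; 0 0 0.001 0.05 0 0 0; 0 0 0.001 0.06 0 0 0")

```text
time: 9.48
tool_pos: [0.5784, -0.0157, 0.1308]
tool_rot: [0.343, 0.0, 0.94, 0.001]
contact_force: [-0.6, 0.4, -5.0]
gripper_width: 0.196
grasp_force: 61.0
```

```bash
python3 - <<'E'
from h import *
s=state();print('tool board',BR.T@(np.array(s['tool_pos'])-BO),BR.T@s['contact_force'],s['grasp_force'])
rows((board(-.0035,0,.013),PLR))
E
```

```text
tool board [-0.00408354  0.00011023  0.02400825] [-3.60858765  0.38509278 -3.44408792] 61.0451602935791
-0.001 -0.000 0.022 0.001 0.001 -0.001 | m [-0.0006 -0.0001  0.011 ] deg [ 0.   0.1 -0.1]
```

Emit:
jog_arm(motion="0 0 0 0.005 0 0 0; 0 0 0 0.009 0 0 0; 0 0 0 0.013 0 0 0; 0 0 0 0.016 0 0 0; 0 0 0 0.017 0 0 0")

```text
time: 10.1
tool_pos: [0.5838, -0.0157, 0.1248]
tool_rot: [0.343, 0.0, 0.939, 0.0]
contact_force: [-0.7, 0.7, -4.9]
gripper_width: 0.198
grasp_force: 61.0
```

Emit:
jog_arm(motion="0 0 0 0.001 0 0 0; 0 0 0 0.002 0 0 0; 0 0 0 0.003 0 0 0; 0 0 0 0.004 0 0 0; 0 0 0 0.004 0 0 0")

```text
time: 10.72
tool_pos: [0.585, -0.0157, 0.1233]
tool_rot: [0.343, 0.0, 0.939, 0.0]
contact_force: [-1.2, 0.8, -4.4]
gripper_width: 0.191
grasp_force: 61.1
```

```bash
python3 - <<'E'
from h import *
s=state();print('tool board',BR.T@(np.array(s['tool_pos'])-BO),BR.T@s['contact_force'],s['ft_torque'])
E
```

```text
tool board [-3.85485996e-03  8.08129093e-05  1.40563901e-02] [-3.78807931  0.8270114  -2.60026753] [-4.01135392e-04  9.14215029e-01  3.07919747e-03]
```

Emit:
jog_arm(motion="0 0 0 0.001 0 0 0; 0 0 0 0.002 0 0 0; 0 0 0 0.003 0 0 0; 0 0 0 0.004 0 0 0; 0 0 0 0.005 0 0 0")

```text
time: 11.35
tool_pos: [0.5851, -0.0156, 0.1231]
tool_rot: [0.341, -0.001, 0.94, 0.001]
contact_force: [-62.3, -2.3, 39.1]
gripper_width: 0.199
grasp_force: 70.7
```

```bash
python3 - <<'E'
from h import *
s=state();print('tool board',BR.T@(np.array(s['tool_pos'])-BO),BR.T@s['contact_force'],s['ft_torque'])
E
```

```text
tool board [-0.00385365  0.00016479  0.01386069] [-22.58236599  -2.26978732  69.97554061] [-0.31199194  3.81927933 -0.43450853]
```

Emit:
jog_arm(motion="0 0 0 -0.004 0 0 0; 0 0.003 0 -0.004 0 0 0; 0 0.004 0 -0.004 0 0 0; 0 0.004 0 -0.004 0 0 0; 0 0.004 0 -0.004 0 0 0")

```text
time: 11.98
tool_pos: [0.5847, -0.0159, 0.123]
tool_rot: [0.344, 0.0, 0.939, 0.0]
contact_force: [-5.1, 0.1, 5.1]
gripper_width: 0.195
grasp_force: 62.3
```

```bash
python3 - <<'E'
from h import *
s=state();print('tool board',BR.T@(np.array(s['tool_pos'])-BO),BR.T@s['contact_force'],s['ft_torque'])
E
```

```text
tool board [-4.23746524e-03 -8.48481504e-05  1.40304301e-02] [-0.61762878  0.06086409  7.17661289] [0.05521477 0.4857854  0.02736466]
```

Emit:
jog_arm(motion="25 0 0 0 0 0 0; 32 0 0 0 0 0 0; 40 0 0 0 0 0 0; 50 0 0 0 0 0 0; 55 0 0 0 0 0 0")

```text
time: 12.6
tool_pos: [0.5838, -0.0157, 0.1215]
tool_rot: [0.343, 0.0, 0.939, 0.0]
contact_force: [-0.2, -0.1, 1.3]
gripper_width: 0.551
grasp_force: 0.0
```

Emit:
jog_arm(motion="55 0 0 -0.02 0 0 0; 55 0 0 -0.06 0 0 0; 55 0 0 -0.12 0 0 0; 55 0 0 -0.2 0 0 0; 55 0 0 -0.28 0 0 0")

```text
time: 13.22
tool_pos: [0.4925, -0.0157, 0.23]
tool_rot: [0.343, 0.0, 0.939, 0.0]
contact_force: [0.2, 0.1, 0.6]
gripper_width: 0.549
grasp_force: 0.0
```

```bash
python3 - <<'E'
from h import *
np.set_printoptions(precision=4,suppress=True)
s=state();print(s['tool_pos'],s['tool_rot'],s['joint_pos'])
S=np.array([.4466,-.2716])
a=([.42,-.15,.30],down(2.4));
b=([S[0],S[1],.21],down(1.9))
rows(a);rows(b,start=a)
E
```

```text
[ 0.4925 -0.0157  0.23  ] [0.343  0.0002 0.9393 0.0003] [-0.2901 -0.8031  2.3653  0.2353  0.9139 -1.9401]
0.021 -0.268 -0.201 0.173 0.445 0.473 | m [ 0.0103 -0.1342 -0.1003] deg [14.9 38.2 40.7]
-0.204 -0.143 0.180 0.000 0.000 0.333 | m [-0.1018 -0.0717  0.09  ] deg [ 0.   0.  28.6]
```

Emit:
jog_arm(motion="60 0 -0.05 -0.04 0.035 0.09 0.095; 60 0.005 -0.11 -0.08 0.07 0.18 0.19; 60 0.01 -0.17 -0.12 0.105 0.27 0.28; 60 0.015 -0.22 -0.16 0.14 0.36 0.38; 60 0.021 -0.268 -0.2 0.173 0.445 0.473")

```text
time: 13.85
tool_pos: [0.4205, -0.1506, 0.3001]
tool_rot: [0.023, 0.341, 0.94, -0.0]
contact_force: [0.2, 0.1, 0.0]
gripper_width: 0.597
grasp_force: 0.0
```

```bash
python3 - <<'E'
from h import *
np.set_printoptions(precision=4,suppress=True)
s=state();print(s['tool_pos'],s['tool_rot'],s['joint_pos'])
rows(([.4464,-.2714,.19],down(2.4)))
E
```

```text
[ 0.4205 -0.1506  0.3001] [ 0.0233  0.3405  0.9399 -0.0003] [-0.5153 -0.4586  1.9403  0.0072  1.6139 -1.3904]
-0.185 -0.156 0.226 0.011 0.029 0.031 | m [-0.0924 -0.0779  0.1131] deg [0.9 2.5 2.7]
```

Emit:
jog_arm(motion="60 -0.06 -0.05 0.06 0.01 0.02 0.02; 60 -0.12 -0.1 0.13 0.01 0.028 0.03; 60 -0.17 -0.145 0.2 0.011 0.029 0.031; 60 -0.185 -0.156 0.226 0.011 0.029 0.031; 60 -0.185 -0.156 0.226 0.011 0.029 0.031")

```text
time: 14.48
tool_pos: [0.4474, -0.2704, 0.188]
tool_rot: [0.0, 0.361, 0.933, 0.001]
contact_force: [-0.8, 0.7, 1.0]
gripper_width: 0.603
grasp_force: 0.0
```

```bash
python3 - <<'E'
from h import *
np.set_printoptions(precision=4,suppress=True)
for c in('top','scene'):
    f=grab_frame(c);np.savez(c+'4.npz',**f)
    for t in('bush','plate_eye','plate_slot','pin','pin_shoulder'):
        for r in place_of(c,t):
            p=np.array(r['at']);q=BR.T@(p-BO)
            if np.linalg.norm(q)<.12 or t[:3]=='pin':print(c,t,p,'board',q,round(r['p'],2))
s=state();print(s['tool_pos'],s['joint_pos'])
rows(([.4464,-.2714,.078],down(2.4)))
f=dict(np.load('top4.npz'));g=dict(np.load('scene4.npz'))
im=np.hstack([cv2.resize(f['color'][105:205,300:400],(390,390),interpolation=cv2.INTER_CUBIC),cv2.resize(g['color'][200:300,290:390],(390,390),interpolation=cv2.INTER_CUBIC)])
cv2.imwrite('pics/placed.png',im[:,:,::-1])
E
```

```text
top bush [ 0.5453 -0.013   0.0719] board [-0.0673  0.0028  0.0002] 0.64
top plate_eye [ 0.6409 -0.0181  0.1495] board [ 0.0558 -0.0023 -0.0018] 0.69
top plate_slot [ 0.5492 -0.0127  0.0708] board [-0.065   0.0031 -0.0031] 0.58
top pin [ 0.4478 -0.2736  0.005 ] board [-0.185  -0.2578  0.0116] 0.42
top pin_shoulder [ 0.4505 -0.273   0.0597] board [-0.1478 -0.2572  0.0518] 0.45
scene bush [ 0.5526 -0.0136  0.0755] board [-0.0594  0.0022 -0.0017] 0.96
scene plate_eye [ 0.639  -0.0193  0.1508] board [ 0.0552 -0.0035  0.0004] 0.79
scene plate_eye [ 0.5442 -0.0202  0.074 ] board [-0.0668 -0.0044  0.0025] 0.75
scene plate_slot [ 0.5436 -0.018   0.0763] board [-0.0658 -0.0022  0.0047] 0.6
scene pin [ 0.4484 -0.2724  0.0069] board [-0.1833 -0.2566  0.0127] 0.45
scene pin_shoulder [ 0.4454 -0.2725  0.0634] board [-0.1493 -0.2567  0.0579] 0.55
[ 0.448  -0.2706  0.1886] [-0.6862 -0.1644  1.8934  0.0009  1.4104 -1.5203]
0.002 -0.003 0.221 0.001 0.001 0.003 | m [ 0.0009 -0.0017  0.1106] deg [0.1 0.1 0.3]
```

View pics/placed.png

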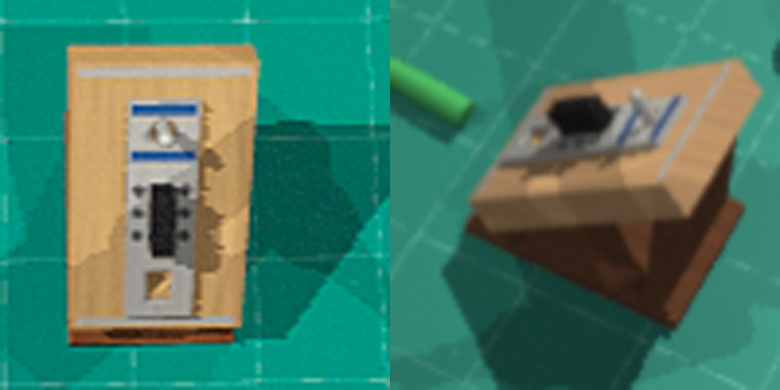

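The picture shows the plate lying flat on the board: peg through the eye at (163,130), slot over the dark hole at (158,285), lined up. Now for the pin.

Emit:
jog_arm(motion="60 0.002 -0.002 0.05 0 0 0.003; 60 0.002 -0.002 0.1 0 0 0.003; 60 0.002 -0.002 0.16 0 0 0.003; 60 0.002 -0.002 0.21 0 0 0.003; 60 0.002 -0.002 0.221 0 0 0.003")

```text
time: 15.7
tool_pos: [0.4455, -0.2699, 0.0758]
tool_rot: [-0.001, 0.362, 0.932, 0.001]
contact_force: [-0.9, 0.7, 0.7]
gripper_width: 0.598
grasp_force: 0.0
```

Emit:
jog_arm(motion="45 0 0 0 0 0 0; 30 0 0 0 0 0 0; 10 0 0 0 0 0 0; 0 0 0 0 0 0 0; 0 0 0 0 0 0 0")

```text
time: 16.32
tool_pos: [0.4477, -0.2716, 0.0796]
tool_rot: [0.002, 0.362, 0.932, -0.0]
contact_force: [0.5, 0.7, 6.5]
gripper_width: 0.22
grasp_force: 58.4
```

```bash
python3 - <<'E'
from h import *
np.set_printoptions(precision=4,suppress=True)
s=state();print(s)
rows((np.array(s['tool_pos'])+[0,0,.15],down(2.4)))
E
```

```text
{'time': 16.325, 'joint_pos': array([-0.688 , -0.0466,  1.9782,  0.0011,  1.2052, -1.5177]), 'joint_vel': array([-0.001 ,  0.0007,  0.0015,  0.0019,  0.0028, -0.0012]), 'joint_efforts': array([ -0.371 , -28.227 , -30.3322,  -0.1277,  -0.1517,  -0.0047]), 'tool_pos': array([ 0.4477, -0.2716,  0.0796]), 'tool_rot': array([ 0.0024,  0.3623,  0.932 , -0.0002]), 'contact_force': array([0.4567, 0.6745, 6.465 ]), 'ft_torque': array([ 0.0829, -0.0325,  0.0328]), 'grasp_force': 58.40654253959656, 'gripper_width': 0.2203971363636524}
-0.001 0.000 -0.300 0.001 0.003 0.000 | m [-0.0007  0.0002 -0.15  ] deg [0.1 0.3 0. ]
```

Emit:
jog_arm(motion="0 0 0 -0.02 0 0 0; 0 0 0 -0.07 0 0 0; 0 0 0 -0.14 0 0 0; 0 0 0 -0.22 0 0 0; 0 0 0 -0.3 0 0 0")

```text
time: 16.95
tool_pos: [0.4458, -0.2704, 0.2288]
tool_rot: [0.0, 0.362, 0.932, 0.0]
contact_force: [0.4, -0.1, -1.8]
gripper_width: 0.217
grasp_force: 58.8
```

```bash
cat > ik.py <<'E'
from h import *
from scipy.optimize import least_squares
np.set_printoptions(precision=4,suppress=True)
dn=[0,0,-1];tl=-BR[:,2]
D=[([.2112,-.5882,.2313],dn,.053,1.613,-1.345),([.448,-.2706,.1886],dn,-.1644,1.8934,-.6862),([.4477,-.2716,.0796],dn,-.0466,1.9782,-.688),
([.4531,.2472,.1109],dn,-.1036,1.9745,.3552),([.4925,-.0157,.23],tl,-.8031,2.3653,-.2901)]
s=state();w,x,y,z=s['tool_rot'];tz=R.from_quat([x,y,z,w]).as_matrix()[:,2];j=s['joint_pos'];D.append((s['tool_pos'],tz,j[1],j[2],j[0]));print(s['tool_pos'],j,s['grasp_force'],s['contact_force'])
def res(k):
    a,L1,L2,e,H,Lt,off=k;o=[]
    for P,t,q2,q3,q1 in D:
        W=np.array(P)-Lt*np.array(t);r=np.sqrt(W[0]**2+W[1]**2-off**2);q=q2+q3
        o+=[a+L1*np.sin(q2)+L2*np.sin(q)+e*np.cos(q)-r,H+L1*np.cos(q2)+L2*np.cos(q)-e*np.sin(q)-W[2],r*(np.arctan2(W[1],W[0])-np.arctan2(off,r)-q1)]
    return o
k=least_squares(res,[0,.45,.55,.0,.4,.25,.07]).x;print(k,np.abs(res(k)).max())
def ik(P,t):
    a,L1,L2,e,H,Lt,off=k;W=np.array(P)-Lt*np.array(t);r=np.sqrt(W[0]**2+W[1]**2-off**2)
    f=lambda u:[a+L1*np.sin(u[0])+L2*np.sin(u[0]+u[1])+e*np.cos(u[0]+u[1])-r,H+L1*np.cos(u[0])+L2*np.cos(u[0]+u[1])-e*np.sin(u[0]+u[1])-W[2]]
    q=least_squares(f,[-.5,2.]);return np.arctan2(W[1],W[0])-np.arctan2(off,r),q.x,np.linalg.norm(q.fun)
for h in(.17,.14,.105,.06,.026):
    P=board(-.064,0,h);print(h,P,ik(P,tl))
E
python3 ik.py
```

```text
[ 0.4458 -0.2704  0.2288] [-0.6884 -0.197   1.8541  0.0007  1.4839 -1.5177] 58.840320110321045 [ 0.4292 -0.0586 -1.7785]
[0.0001 0.4258 0.6094 0.0915 0.2351 0.2801 0.0743] 0.00039840578268635074
0.17 [ 0.4387 -0.0158  0.2041] (np.float64(-0.35186349386225657), array([-1.0403,  2.5138]), np.float64(2.493295518029656e-10))
0.14 [ 0.458  -0.0158  0.1811] (np.float64(-0.3270014630840197), array([-0.9277,  2.5038]), np.float64(1.0683166557782443e-11))
0.105 [ 0.4805 -0.0158  0.1543] (np.float64(-0.30213097422480883), array([-0.7881,  2.4835]), np.float64(3.3130439084098682e-15))
0.06 [ 0.5094 -0.0158  0.1198] (np.float64(-0.2752514381537464), array([-0.603,  2.445]), np.float64(1.533000205795761e-11))
0.026 [ 0.5313 -0.0158  0.0938] (np.float64(-0.25793149071869936), array([-0.4638,  2.4081]), np.float64(1.7060391359041456e-09))
```

```bash
cat >> h.py <<'E'
def proj(f,P):
    T=f['world_from_camera'];c=(np.array(P)-T[:3,3])@T[:3,:3];sl=np.array([c[0],-c[1]])/-c[2];sl=sl*(1+f['k1']*(sl@sl))
    K=f['intrinsics'];return np.array([K[0,0]*sl[0]+K[0,2],K[1,1]*sl[1]+K[1,2]])
def onplane(f,uv,h):   # pixel -> board coords at height h
    from scipy.optimize import least_squares
    q=least_squares(lambda b:proj(f,board(b[0],b[1],h))-uv,[0,0],x_scale=.01).x;return q
E
python3 - <<'E'
from h import *
np.set_printoptions(precision=4,suppress=True)
for c in('top','scene'):
    f=dict(np.load(c+'0.npz'));g=f['color'].astype(float).sum(-1)/3
    u,v=np.round(proj(f,board(-.064,0,0))).astype(int)
    w=g[v-7:v+8,u-8:u+9];wt=np.clip(np.percentile(w,60)-25-w,0,None)
    n,l,st,ce=cv2.connectedComponentsWithStats((wt>0).astype(np.uint8))
    for i in range(1,n):
        if st[i,4]>3:
            m=l==i;yy,xx=np.nonzero(m);ww=wt[m];uv=np.array([(xx*ww).sum(),(yy*ww).sum()])/ww.sum()+[u-8,v-7]
            print(c,'bush blob',st[i,4],uv,onplane(f,uv,0))
    if c=='top':print(w.astype(int))
s=state();
from scipy.spatial.transform import Slerp
q=s['tool_rot'];R0=R.from_quat([q[1],q[2],q[3],q[0]]).as_matrix();S=Slerp([0,1],R.from_matrix([R0,PLR]))
a=([.445,-.13,.24],S(.55).as_matrix());b=(board(-.064,0,.125),PLR)
rows(a);rows(b,start=a)
E
```

```text
top bush blob 17 [339.3422 175.6072] [-0.0642  0.0028]
[[155 157 157 163 164 160 156 160 159 162 159 163 160 159 154 153 154]
 [153 155 156 159 163 158 155 158 161 158 160 160 161 158 156 154 153]
 [158 157 159 161 163 160 155 155 162 163 160 160 158 157 153 155 156]
 [160 157 154 161 163 158 154 159 162 159 160 165 159 157 156 156 156]
 [157 156 156 159 163 166 156 160 163 163 162 161 161 157 154 156 155]
 [156 154 158 164 163 162 147 107  94 124 156 161 160 154 154 153 154]
 [160 159 152 162 167 147  93  73  66  80 130 157 160 160 155 156 155]
 [157 157 162 162 161 134  83  87  73 107 158 163 159 155 154 155 155]
 [161 155 160 163 161 124  80  83 116 158 166 169 158 156 153 153 157]
 [159 160 156 161 166 154 134 133 152 178 170 142 159 159 156 157 158]
 [157 158 158 161 164 159 164 176 183 173 159 159 161 155 155 154 160]
 [157 158 156 163 163 157 155 153 163 159 161 160 157 156 153 156 155]
 [161 157 158 160 163 158 153 156 161 159 157 162 156 158 156 157 160]
 [158 159 156 164 166 162 157 155 164 159 160 160 158 157 156 158 160]
 [161 158 157 162 165 158 156 156 162 160 162 162 158 158 155 156 156]]
scene bush blob 19 [322.0087 229.632 ] [-0.1174  0.029 ]
scene bush blob 4 [329.5625 234.8681] [-0.0616 -0.0015]
0.191 0.206 -0.022 -0.095 -0.244 -0.261 | m [ 0.0954  0.103  -0.0112] deg [ -8.1 -20.9 -22.4]
0.088 0.221 0.132 -0.077 -0.199 -0.213 | m [0.044  0.1105 0.0661] deg [ -6.7 -17.1 -18.3]
```

Emit:
jog_arm(motion="0 0.03 0.035 -0.005 -0.015 -0.04 -0.04; 0 0.07 0.08 -0.01 -0.035 -0.09 -0.1; 0 0.11 0.125 -0.015 -0.055 -0.14 -0.15; 0 0.15 0.165 -0.02 -0.075 -0.19 -0.2; 0 0.19 0.206 -0.022 -0.095 -0.244 -0.261")

```text
time: 17.58
tool_pos: [0.4455, -0.1296, 0.2388]
tool_rot: [0.196, 0.167, 0.966, 0.0]
contact_force: [0.5, 0.5, -1.0]
gripper_width: 0.221
grasp_force: 59.1
```

```bash
python3 - <<'E'
from h import *
s=state();print(s['tool_pos'],s['joint_pos'],s['grasp_force'])
rows((board(-.064,.0005,.125),PLR))
E
```

```text
[ 0.44545008 -0.12959654  0.23875528] [-0.52588582 -0.6643363   2.20437324  0.14201118  1.23285189 -1.7770049 ] 59.122445583343506
0.088 0.221 0.130 -0.077 -0.197 -0.211 | m [0.0438 0.1106 0.0648] deg [ -6.6 -16.9 -18.1]
```

Emit:
jog_arm(motion="0 0.025 0.06 0.035 -0.02 -0.055 -0.06; 0 0.05 0.12 0.07 -0.04 -0.11 -0.115; 0 0.07 0.18 0.105 -0.06 -0.16 -0.17; 0 0.088 0.221 0.13 -0.077 -0.197 -0.211; 0 0.088 0.221 0.13 -0.077 -0.197 -0.211")

```text
time: 18.2
tool_pos: [0.4663, -0.015, 0.166]
tool_rot: [0.339, 0.001, 0.941, 0.001]
contact_force: [-0.7, -0.4, -1.6]
gripper_width: 0.219
grasp_force: 59.1
```

```bash
python3 - <<'E'
from h import *
f=grab_frame('top')
s=state();print(s['tool_pos'],s['joint_pos'],s['grasp_force'])
rows((board(-.064,.0005,.092),PLR))
E
```

```text
[ 0.46737659 -0.0160419   0.16832147] [-0.31492011 -0.86182909  2.49321813  0.26460209  0.85826132 -1.98884874] 59.13134694099426
-0.002 0.002 0.064 -0.000 -0.003 -0.002 | m [-0.0012  0.0008  0.0322] deg [-0.  -0.2 -0.1]
```

Next: lower the tip to about 17 mm above the face, just clear of the plate's top, and look.

Emit:
jog_arm(motion="0 -0.002 0.002 0.02 0 -0.003 -0.002; 0 -0.002 0.002 0.04 0 -0.003 -0.002; 0 -0.002 0.002 0.058 0 -0.003 -0.002; 0 -0.002 0.002 0.064 0 -0.003 -0.002; 0 -0.002 0.002 0.064 0 -0.003 -0.002")

```text
time: 18.88
tool_pos: [0.4896, -0.0157, 0.1456]
tool_rot: [0.343, 0.0, 0.939, -0.0]
contact_force: [-0.3, -0.6, -0.9]
gripper_width: 0.22
grasp_force: 59.1
```

```bash
python3 - <<'E'
from h import *
np.set_printoptions(precision=4,suppress=True)
ims=[]
for c in('top','scene'):
    f=grab_frame(c);np.savez(c+'5.npz',**f)
    for t in('plate_slot','bush','pin_shoulder','pin'):
        for r in place_of(c,t):
            p=np.array(r['at']);q=BR.T@(p-BO)
            if np.linalg.norm(q)<.15:print(c,t,'board',q,round(r['p'],2))
    u,v=np.round(proj(f,board(-.06,0,.03))).astype(int)
    print(c,'crop origin',u-32,v-32,'exp tip',(proj(f,board(-.064,.0005,.0174))-[u-32,v-32]+.5)*6,'bush',(proj(f,board(-.064,.0005,0))-[u-32,v-32]+.5)*6)
    ims.append(cv2.resize(f['color'][v-32:v+33,u-32:u+33],(390,390),interpolation=cv2.INTER_CUBIC))
cv2.imwrite('pics/pin1.png',np.hstack(ims)[:,:,::-1])
s=state();print('tool board',BR.T@(np.array(s['tool_pos'])-BO),s['contact_force'])
E
```

```text
top plate_slot board [-0.0647  0.003  -0.0041] 0.62
top bush board [-0.0665  0.0019  0.0015] 0.97
top pin_shoulder board [-0.0625 -0.0034  0.0731] 0.57
top pin board [-0.0665  0.001  -0.0006] 0.66
top pin board [-0.0633 -0.0012  0.0166] 0.44
top crop origin 309 147 exp tip [192.7123 191.0082] bush [189.8537 174.2693]
scene plate_slot board [-0.0669 -0.0034  0.0009] 0.88
scene bush board [-0.0615 -0.0015 -0.0013] 0.81
scene pin_shoulder board [-0.0675  0.0006  0.0741] 0.62
scene pin board [-0.0617 -0.001   0.0224] 0.67
scene crop origin 293 196 exp tip [202.163  209.7804] bush [220.9382 233.9241]
tool board [-0.0627  0.0004  0.0926] [ 0.3553  0.0592 -2.376 ]
```

View pics/pin1.png

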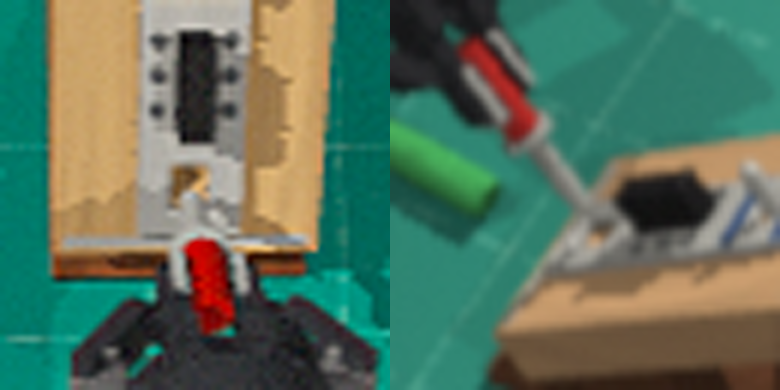

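The picture shows the pin tip over the slot: (188,196) on the left against about (192,191) expected, and (600,215) on the right. The dark bush is visible just beyond it at (185,176). That is within about 1 mm, so I'll lower it slowly.

Emit:
jog_arm(motion="0 0.002 0 0.01 0 0 0; 0 0.002 0 0.018 0 0 0; 0 0.002 0 0.026 0 0 0; 0 0.002 0 0.034 0 0 0; 0 0.002 0 0.04 0 0 0")

```text
time: 20.0
tool_pos: [0.5017, -0.0154, 0.1292]
tool_rot: [0.343, -0.0, 0.939, -0.0]
contact_force: [0.1, 0.5, -0.7]
gripper_width: 0.219
grasp_force: 59.1
```

```bash
python3 - <<'E'
from h import *
s=state();print('tool board',BR.T@(np.array(s['tool_pos'])-BO),BR.T@s['contact_force'],BR.T@s['ft_torque'])
rows((board(-.0635,.0005,.06),PLR))
E
```

```text
tool board [-0.06384776  0.00041103  0.07216327] [-0.33288365  0.49177933 -0.58222346] [-0.05747538  0.43467659  0.050579  ]
-0.001 0.000 0.024 -0.000 0.002 0.000 | m [-0.0003  0.0001  0.0122] deg [-0.   0.1  0. ]
```

Tip is about at the face level, with no force. Continuing gently.

Emit:
jog_arm(motion="0 0 0 0.003 0 0 0; 0 0 0 0.006 0 0 0; 0 0 0 0.009 0 0 0; 0 0 0 0.012 0 0 0; 0 0 0 0.014 0 0 0")

```text
time: 20.62
tool_pos: [0.5061, -0.0154, 0.1242]
tool_rot: [0.343, -0.0, 0.939, -0.0]
contact_force: [0.1, 0.8, -0.6]
gripper_width: 0.218
grasp_force: 59.1
```

```bash
python3 - <<'E'
from h import *
s=state();print('tool board',BR.T@(np.array(s['tool_pos'])-BO),BR.T@s['contact_force'],BR.T@s['ft_torque'])
E
```

```text
tool board [-0.06368346  0.00036905  0.06544627] [-0.3157094   0.81245192 -0.56752048] [-0.00693643  0.43717868  0.05042351]
```

Emit:
jog_arm(motion="0 0 0 0.005 0 0 0; 0 0 0 0.01 0 0 0; 0 0 0 0.015 0 0 0; 0 0 0 0.02 0 0 0; 0 0 0 0.025 0 0 0")

```text
time: 21.25
tool_pos: [0.5143, -0.0155, 0.1145]
tool_rot: [0.343, -0.0, 0.939, -0.0]
contact_force: [0.0, 0.6, -1.0]
gripper_width: 0.221
grasp_force: 59.1
```

```bash
python3 - <<'E'
from h import *
s=state();print('tool board',BR.T@(np.array(s['tool_pos'])-BO),BR.T@s['contact_force'],BR.T@s['ft_torque'])
E
```

```text
tool board [-0.06368145  0.00034679  0.05281632] [-0.6235969   0.59912509 -0.76578008] [-0.00191517  0.40503851 -0.01793921]
```

Emit:
jog_arm(motion="0 0 0 0.007 0 0 0; 0 0 0 0.014 0 0 0; 0 0 0 0.021 0 0 0; 0 0 0 0.028 0 0 0; 0 0 0 0.034 0 0 0")

```text
time: 21.88
tool_pos: [0.5253, -0.0154, 0.1015]
tool_rot: [0.343, -0.0, 0.939, -0.0]
contact_force: [0.0, -0.5, -0.3]
gripper_width: 0.217
grasp_force: 59.1
```

Emit:
jog_arm(motion="0 0 0 0.003 0 0 0; 0 0 0 0.006 0 0 0; 0 0 0 0.009 0 0 0; 0 0 0 0.011 0 0 0; 0 0 0 0.012 0 0 0")

```text
time: 22.5
tool_pos: [0.529, -0.0155, 0.0971]
tool_rot: [0.343, -0.0, 0.939, -0.0]
contact_force: [-0.5, -0.1, -0.6]
gripper_width: 0.222
grasp_force: 59.1
```

```bash
python3 - <<'E'
from h import *
s=state();print('tool board',BR.T@(np.array(s['tool_pos'])-BO),BR.T@s['contact_force'],BR.T@s['ft_torque'])
E
```

```text
tool board [-0.06356338  0.00033652  0.029982  ] [-0.77593596 -0.09458158 -0.14900828] [0.02860165 0.45029195 0.03690487]
```

Emit:
jog_arm(motion="0 0 0 0.002 0 0 0; 0 0 0 0.003 0 0 0; 0 0 0 0.004 0 0 0; 0 0 0 0.005 0 0 0; 0 0 0 0.006 0 0 0")

```text
time: 23.12
tool_pos: [0.531, -0.0155, 0.0948]
tool_rot: [0.343, -0.0, 0.939, -0.0]
contact_force: [-0.2, 0.1, -1.9]
gripper_width: 0.214
grasp_force: 59.1
```

Emit:
jog_arm(motion="0 0 0 0.001 0 0 0; 0 0 0 0.001 0 0 0; 0 0 0 0.002 0 0 0; 0 0 0 0.002 0 0 0; 0 0 0 0.002 0 0 0")

```text
time: 23.75
tool_pos: [0.5315, -0.0154, 0.0944]
tool_rot: [0.343, -0.0, 0.939, -0.0]
contact_force: [-10.6, -0.2, 6.2]
gripper_width: 0.216
grasp_force: 60.7
```

```bash
python3 - <<'E'
from h import *
s=state();print('tool board',BR.T@(np.array(s['tool_pos'])-BO),BR.T@s['contact_force'],BR.T@s['ft_torque'])
E
```

```text
tool board [-0.06344736  0.00035593  0.02633131] [-4.11005707 -0.2496423  11.54824479] [-0.11470755  0.87253252 -0.03835418]
```

Contact came at the expected depth with a light 11 N, so the collar is seated. Release and retreat along the pin axis.

Emit:
jog_arm(motion="25 0 0 0 0 0 0; 32 0 0 0 0 0 0; 40 0 0 0 0 0 0; 50 0 0 0 0 0 0; 55 0 0 0 0 0 0")

```text
time: 24.38
tool_pos: [0.5316, -0.0155, 0.0941]
tool_rot: [0.343, -0.0, 0.939, -0.0]
contact_force: [-0.1, 0.3, -0.3]
gripper_width: 0.544
grasp_force: 0.0
```

Emit:
jog_arm(motion="55 0 0 -0.02 0 0 0; 55 0 0 -0.05 0 0 0; 55 0 0 -0.1 0 0 0; 55 0 0 -0.16 0 0 0; 55 0 0 -0.2 0 0 0")

```text
time: 25.0
tool_pos: [0.4668, -0.0154, 0.1718]
tool_rot: [0.344, -0.0, 0.939, -0.001]
contact_force: [0.4, 0.0, 1.0]
gripper_width: 0.549
grasp_force: 0.0
```

```bash
python3 - <<'E'
from h import *
np.set_printoptions(precision=4,suppress=True)
s=state();print(s['tool_pos'],s['joint_pos'],s['contact_force'])
rows(([.42,-.22,.30],down(2.5)))
E
```

```text
[ 0.4668 -0.0154  0.1718] [-0.3147 -0.8762  2.4966  0.2654  0.8607 -1.9904] [0.4435 0.0056 0.9738]
-0.094 -0.409 -0.256 0.149 0.452 0.410 | m [-0.047  -0.2047 -0.1278] deg [12.8 38.9 35.2]
```

Emit:
jog_arm(motion="55 -0.01 -0.06 -0.06 0.02 0.07 0.06; 55 -0.03 -0.15 -0.11 0.05 0.16 0.14; 55 -0.05 -0.24 -0.16 0.08 0.25 0.23; 55 -0.07 -0.33 -0.21 0.115 0.35 0.32; 55 -0.094 -0.409 -0.256 0.149 0.452 0.41")

```text
time: 25.62
tool_pos: [0.4203, -0.2215, 0.3004]
tool_rot: [0.018, 0.301, 0.953, 0.0]
contact_force: [0.4, 0.8, 0.3]
gripper_width: 0.547
grasp_force: 0.0
```

```bash
python3 - <<'E'
from h import *
np.set_printoptions(precision=4,suppress=True)
ims=[]
for c in('top','scene'):
    f=grab_frame(c)
    for t in('pin_shoulder','plate_eye','pin','bottle','tin','screwdriver'):
        print(c,t,[(np.array(r['at']),BR.T@(np.array(r['at'])-BO),round(r['p'],2)) for r in place_of(c,t)[:1]])
    u,v=np.round(proj(f,board(-.01,0,.03))).astype(int)
    ims.append(cv2.resize(f['color'][v-50:v+50,u-50:u+50],(390,390),interpolation=cv2.INTER_CUBIC))
    W=cloud(f);B=(W-BO)@BR;m=(abs(B[...,0]+.064)<.02)&(abs(B[...,1])<.02)&(B[...,2]>.04);print('max h',np.sort(B[m][:,2])[-6:], B[m].mean(0))
cv2.imwrite('pics/final.png',np.hstack(ims)[:,:,::-1])
E
```

```text
top pin_shoulder [(array([ 0.5394, -0.0174,  0.0761]), array([-0.0691, -0.0016,  0.0072]), 0.41)]
top plate_eye [(array([ 0.6407, -0.0168,  0.1501]), array([ 0.056 , -0.001 , -0.0012]), 0.85)]
top pin [(array([ 0.5808, -0.0149,  0.0386]), array([-0.0615,  0.0009, -0.0481]), 0.64)]
top bottle [(array([ 0.6984, -0.2791,  0.003 ]), array([ 0.0057, -0.2633, -0.151 ]), 0.6)]
top tin [(array([ 0.7058,  0.2706, -0.0013]), array([ 0.0086,  0.2864, -0.159 ]), 0.67)]
top screwdriver [(array([0.3751, 0.029 , 0.0033]), array([-0.2418,  0.0448,  0.0571]), 0.86)]
max h [0.0693 0.0698 0.0699 0.0701 0.0711 0.0717] [-0.0694  0.0008  0.0598]
scene pin_shoulder [(array([ 0.5361, -0.0143,  0.0786]), array([-0.07  ,  0.0015,  0.0113]), 0.45)]
scene plate_eye [(array([0.2247, 0.3566, 0.0003]), array([-0.3589,  0.3724,  0.1514]), 0.92)]
scene pin [(array([ 0.5811, -0.0172,  0.0422]), array([-0.059 , -0.0014, -0.0455]), 0.59)]
scene bottle [(array([ 0.6995, -0.2765, -0.0018]), array([ 0.0034, -0.2607, -0.1554]), 0.93)]
scene tin [(array([0.7082, 0.2678, 0.0051]), array([ 0.0145,  0.2836, -0.1557]), 0.95)]
scene screwdriver [(array([ 0.3802,  0.0234, -0.0009]), array([-0.2406,  0.0392,  0.0506]), 0.79)]
max h [0.7464 0.7469 0.7473 0.7477 0.7491 0.7526] [-0.064  -0.001   0.5204]
```

View pics/final.png

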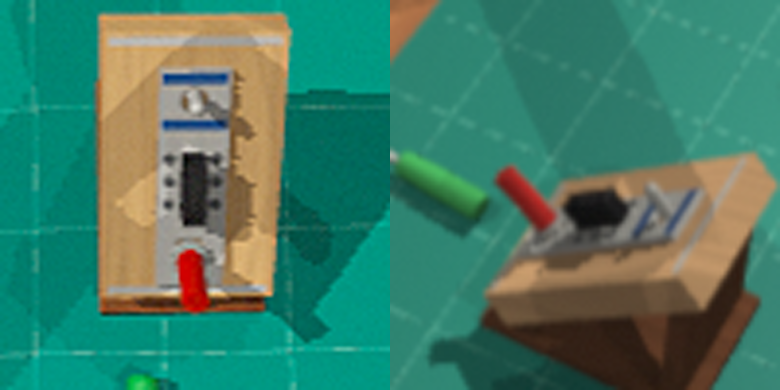

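The pictures show the plate flat on the peg and the pin in the slot, its red handle at (190,280) on the left and (525,197) on the right. Bottle, tin and screwdriver are unmoved. The handle seems to lean slightly downslope, so I'll measure its axis before handing in.

```bash
python3 - <<'E'
from h import *
from scipy.optimize import least_squares
np.set_printoptions(precision=4,suppress=True)
for c in('top','scene'):
    f=grab_frame(c);W=cloud(f);B=(W-BO)@BR;k=f['color'].astype(int)
    m=(k[...,0]>110)&(k[...,1]<70)&(k[...,2]<70)&(np.linalg.norm(B-[-.065,0,.04],axis=-1)<.07)
    P=B[m];s=P[(P[:,2]<.062)&(P[:,2]>.012)]
    def res(a):
        d=np.array([a[2],a[3],1]);d/=np.linalg.norm(d);v=s-[a[0],a[1],.035];return np.linalg.norm(v-np.outer(v@d,d),axis=1)-.010
    q=least_squares(res,[-.065,0,0,0],loss='soft_l1',f_scale=.001)
    print(c,len(s),'axis at h=35',q.x[:2],'tilt deg',np.degrees(q.x[2:]),'rms',np.sqrt((res(q.x)**2).mean()),'h range',np.percentile(P[:,2],[1,5,95,99]))
    # collar points: bright grey near
    m=(abs(k.max(-1)-k.min(-1))<40)&(k.mean(-1)>100)&(np.hypot(B[...,0]+.065,B[...,1])<.017)&(B[...,2]>.002)&(B[...,2]<.02);print(' collar/plate h',m.sum(),np.percentile(B[m][:,2],[5,50,95]) if m.sum() else '')
    m=(abs(B[...,0]+.035)<.012)&(abs(B[...,1])<.02)|(abs(B[...,0]-.03)<.015)&(abs(B[...,1])<.02);print(' plate h',np.nanmedian(B[m][:,2]))
print(state()['contact_force'])
E
```

```text
top 61 axis at h=35 [-0.0716  0.    ] tilt deg [-6.3117 -0.1252] rms 0.0007921473429800739 h range [0.017  0.0194 0.0694 0.0711]
 collar/plate h 60 [0.0051 0.0084 0.0138]
 plate h 0.6323218162773228
scene 64 axis at h=35 [-0.0717 -0.0025] tilt deg [-5.7215  4.3522] rms 0.002450494462341965 h range [0.0142 0.0165 0.067  0.0692]
 collar/plate h 15 [0.0031 0.0094 0.0122]
 plate h 0.008419316208124687
[-0.2821 -0.4395 -0.2855]
```

```bash
python3 -c "
from plant import job_done
print(job_done())"
```

```text
the job is handed in; nothing more can be done
None
```

The plate hangs by its eye on the peg, flat on the board, and the pin went through the slot to full depth, met light contact and was let go; on release it leaned about 6° downslope, which I put down to play in the hole and left; the job is handed in at about 26 s, the verdict wasn't shown, and the bottle, tin and screwdriver weren't moved.

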